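Fit the sleeved router bit and tighten the collet hand-tight

TASK

Fit the bit with the orange sleeve in the router's collet: push its shank gently in until you feel it touch the bottom of the bore, draw it back up about 3 mm so that it does not stand on the bottom, and let go. Then turn the collet nut clockwise (seen from above) through its slack until you feel it bear, and about a tenth of a turn more, so that it grips the shank hand-tight without being forced. Leave the other two bits standing in their block and the battery pack where it lies.

Things in the scene. Friction and masses are not known exactly. Their poses are not given: they have to be found in the camera images.
- sleeved_bit: router bit to be fitted, 80 g, its cutter inside an orange sleeve; starts upright in a hole of the bit block. Origin: centre of the lower end of the steel shank; z along the bit to the sleeve. Shank 12 mm diameter, 42 mm long, its end chamfered 1.5 mm; then the sleeve, 20 mm diameter, 42 to 74 mm above the origin: take it by the sleeve
- shank_end (a point): centre of the shank's end (the origin of sleeved_bit)
- roundover_bit: bystander bit in the block: blue flared cutter 31 mm wide with a steel bearing on top, same shank, 67 mm long in all; origin at its shank's end
- straight_bit: bystander bit in the block: slim bare blue and steel cutter about 18 mm wide, same shank, 70 mm long; origin at its shank's end
- bit_block: dark wooden block, fixed, 50 x 150 x 32 mm; origin under its centre, y along it. Three upright holes on its centre line at y = -48, 0 and 48 mm, 14 mm wide and 26 mm deep (their bottoms 6 mm above the bench), one bit in each, in any order
- router: router motor standing collet-up in a wooden cradle fixed to the bench, battery off, spindle locked; base 150 x 120 x 18 mm; origin under the base's centre, z up along the spindle's axis. Aluminium barrel 66 mm diameter up to 98 mm, black nose narrowing to 30 mm wide at 115 mm height, the nut above it
- nut: steel hexagonal collet nut on the spindle's axis, 32 mm across flats, 16 mm tall, 120 to 136 mm above the bench; origin at the centre of its underside; flats face along its own x and every 60 degrees on. 20 mm hole. Clockwise from above tightens. It starts with 0.2 to 1.3 rad of slack; its pose does not tell how much, as it stands at any angle on its thread
- nut_top (a point): on the spindle's axis at the top face of the nut, the collet's mouth. Feel of the nut: in its slack it turns freely (0.03 N m); when it bears, the torque jumps to 0.45 N m while turning and then climbs. When the hand stops, 0.2 or more stays if it went by slow steps of 0.05 rad; big quick steps let it relax. Right is 0.35 to 0.9 rad past bearing (0.6 to 0.8 N m while turning). It stays put
- bore_bottom (a point): on the spindle's axis at the bottom of the collet's bore, 102 mm above the bench, 34 mm below the nut's top face. A shank that stands on it shows 8 mm bare steel between nut and sleeve
- bore_end: the steel bottom of the bore, on the spindle's axis (origin at its top centre); it gives about 0.04 mm per N; press the bit on it with at most 35 N
- jaw_a: first of four spring-steel collet jaws round the bore, 20 mm long; they begin 5 mm below the nut's top with a funnel 3.5 mm deep. Even when loose they drag on the shank, 2 to 8 N along it, about steady once it is in; this holds the bit at the height where it is let go. Each presses the shank with about 2 N when loose, 10 to 36 N when rightly tightened
- jaw_b: second collet jaw, like jaw_a
- jaw_c: third collet jaw, like jaw_a
- jaw_d: fourth collet jaw, like jaw_a
- battery_pack: black battery pack taken off the router, 130 x 62 x 42 mm, lying on the bench, bystander; origin under its centre
Not all that is in view belongs to the job. What is shaped like the sleeved_bit but green or turquoise is not meant.

How it is judged:
By the outcome, as a careful person would: the job done as asked, in the order asked, and still so for the second after the job is handed in, with the robot touching nothing.
It also fails if it takes over 67 s, if anything falls off the work surface, if the arm or the gripper's body presses on something with over 40 N, if the wrist force passes 120 N, or if a joint passes its speed limit or range.

ROBOT

A 6-joint arm with a two-finger parallel gripper is mounted at the origin on a cart in front of the work surface, level with it; the furniture and walls round the work are solid. World frame = base frame: x ahead of the robot, y to its left, z up, the work surface at z = 0. Lengths are in m, angles in rad, forces in N, time in s.
With the tool pointing down it reaches from about 0.275 to 0.975 m from the base axis. Payload 8.4 kg.
Tool frame: the origin (TCP) lies between the finger pads; the fingertips stand 8 mm ahead of it and the grasp point (between the pads) lies 11 mm behind it; z points along the fingers, y is the line along which they close (so a half turn about z gives the same grasp; the last joint's range is limited). The gripper opens to 92 mm and grips with 3 to 60 N. Pads are 20 mm wide; open, the fingers measure 128 mm over their backs; the gripper's body (75 mm by 189 mm) begins 69 mm behind the grasp point.
Start: joints at [-1.219, 0.353, 1.633, -0, 1.155, -0.002], TCP at [0.217, -0.586, 0.185] pointing down, gripper open.
Joint ranges: [-2.63, 2.63], [-0.92, 2.1], [0.06, 2.66], [-1.3, 4.44], [0, 2.69], [-3.02, 3.02]. Speed limits (rad/s): [2.22, 2.22, 2.79, 3.14, 3.14, 3.14].

INTERFACE

Orientations are given as a rotation vector (axis times angle).
In Python, from station import manip, solver, readout, viewer, order gives the robot as it stands. Calls block until the motion is done:
- manip.move_pose(position, orientation): joint-space move of the TCP to a pose.
- manip.servo_line(position, attitude=None, rate=0.15): straight line of the TCP; attitude=None keeps the orientation; rate is the mean speed in m/s.
- manip.movej(angles): joint-space move.
- manip.open_gripper() and manip.grab(force=None): open the fingers fully, or close them until they stop; force is the grip in N (None keeps the last).
- manip.pause(seconds).
- solver.solve_ik(position, orientation): joint angles nearest the present ones, or None.
- readout.read_state(): the state.
- viewer.grab_frame(name): name is "scene" or "top"; returns the picture (480x640x3 uint8, blue, green, red); there is no depth.
- viewer.camera_model(name): a dict with "K" (3x3 intrinsics, pixels), "extrinsics" (4x4, takes a point from camera to world coordinates). Camera axes: x right, y down, z forward; pixel columns grow to the right and rows downward; lengths in m; the calibration is good to about 2 mm. A picture is of the moment at which its call begins. camera_model takes no time and is no camera call.
A pose or a line that the arm cannot do raises manip.MotionError and nothing moves.
- order.hand_in(): hands the job in; it is judged then, once.
The state is a dict: "time": time; "q": joint angles; "qvel": joint speeds; "joint_torque": joint torques, N m; "position": TCP position; "tcp_rot": TCP orientation; "contact_force": force on the tool from outside, world axes, zero at the start; "ft_torque": the same for the moment, N m; "width": finger opening in m; "grip_force": force on a finger pad.
Only numpy, scipy, OpenCV 4.12 (cv2) and the standard library are available. Lean on these libraries where they do the work, as an engineer would, in place of code of your own. Each camera call takes 0.05 s, during which the arm holds its last target. There are 200 camera calls.

## Working session

There is one attempt and no reset: what is moved stays moved. The work goes in short steps, each a Python script; the robot and the scene stay as the last script left them, time stands still between calls to the robot, and variables do not carry over. Pictures are saved under pics/ and viewed, at most 10 in all, crops included, and the job is handed in when it is done.

```bash
mkdir -p pics; ls; python3 - <<'E'
from station import manip, solver, readout, viewer, order
import cv2,numpy as np
for n in ("scene","top"):
    cv2.imwrite(f"pics/{n}0.png",viewer.grab_frame(n)); m=viewer.camera_model(n); print(n,np.round(m["K"],1).tolist(),np.round(m["extrinsics"],4).tolist())
s=readout.read_state(); print({k:np.round(v,3).tolist() for k,v in s.items()})
E
```

```text
pics
scene [[472.0, 0.0, 325.2], [0.0, 472.0, 243.0], [0.0, 0.0, 1.0]] [[-0.7687, -0.2891, 0.5706, -0.0612], [-0.6393, 0.3173, -0.7004, 0.7032], [0.0215, -0.9032, -0.4288, 0.5735], [0.0, 0.0, 0.0, 1.0]]
top [[483.6, 0.0, 317.0], [0.0, 483.6, 247.8], [0.0, 0.0, 1.0]] [[0.0085, -0.9943, 0.1067, 0.4568], [-0.9996, -0.0055, 0.0276, -0.1088], [-0.0269, -0.1069, -0.9939, 1.0751], [0.0, 0.0, 0.0, 1.0]]
{'time': 0.1, 'q': [-1.219, 0.354, 1.634, 0.0, 1.155, -0.002], 'qvel': [0.001, -0.001, 0.001, -0.001, 0.0, 0.001], 'joint_torque': [-0.001, -59.491, -33.493, 0.07, 0.018, -0.0], 'position': [0.216, -0.586, 0.184], 'tcp_rot': [-3.091, -0.553, 0.0], 'contact_force': [0.376, -0.224, 0.114], 'ft_torque': [-0.042, 0.023, -0.009], 'grip_force': 0.0, 'width': 0.092}
```

View pics/scene0.png

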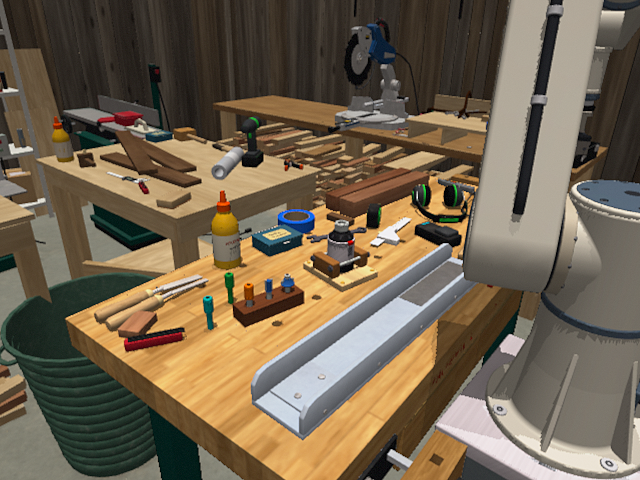

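View pics/top0.png

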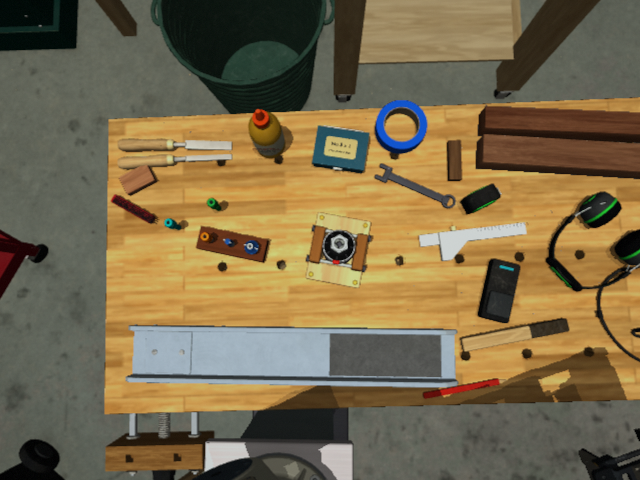

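The top picture shows the orange bit at about (207,237) in the block's left hole and the nut at (339,243). In the scene view they are at (249,291) and (342,227). I'll enlarge both views for accurate pixels.

```bash
python3 - <<'E'
import cv2,numpy as np
t=cv2.imread("pics/top0.png");s=cv2.imread("pics/scene0.png")
def c(im,x,y,w,h,W,H): return cv2.resize(im[y:y+h,x:x+w],(W,H),interpolation=cv2.INTER_CUBIC)
a=np.hstack([c(t,190,215,80,60,400,300),c(t,309,218,60,45,400,300)])
b=np.hstack([c(s,228,270,80,60,400,300),c(s,302,205,80,60,400,300)])
cv2.imwrite("pics/crop0.png",np.vstack([a,b]))
E
```

```text
(no output)
```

View pics/crop0.png

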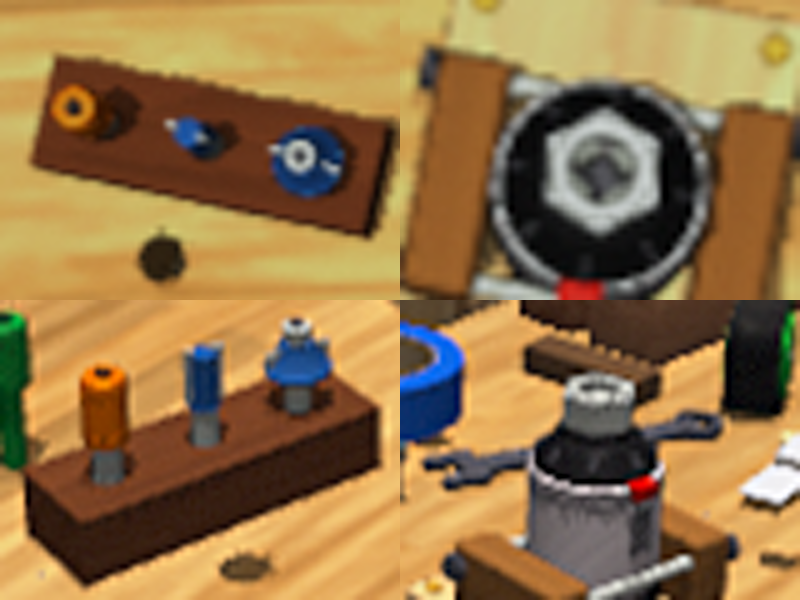

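The enlargement gives the sleeve's top centre at top-view pixel (204.4,236.0) and scene pixel (248.4,284.2). The nut's top hole is at top (338.9,243.1) and scene (341.6,221.6). Hex corners point roughly up and down in the top image.

```bash
cat > h.py <<'E'
from station import manip, solver, readout, viewer, order
import cv2,numpy as np
from scipy.spatial.transform import Rotation as R
M={n:viewer.camera_model(n) for n in("top","scene")}
def unproj(n,uv,z):
    K,E=np.array(M[n]["K"]),np.array(M[n]["extrinsics"])
    d=np.c_[np.atleast_2d(uv),np.ones(len(np.atleast_2d(uv)))]@np.linalg.inv(K).T@E[:3,:3].T
    return (E[:3,3]+d*((z-E[2,3])/d[:,2:]))[:,:2]
def tri(uvt,uvs):
    A=[];b=[]
    for n,uv in(("top",uvt),("scene",uvs)):
        P=np.array(M[n]["K"])@np.linalg.inv(np.array(M[n]["extrinsics"]))[:3]
        for i in(0,1):
            r=uv[i]*P[2]-P[i]; A.append(r[:3]); b.append(-r[3])
    return np.linalg.lstsq(np.array(A),np.array(b),rcond=None)[0]
def down(yaw): # tool y axis (closing line) at world angle yaw, z down
    c,s=np.cos(yaw),np.sin(yaw)
    y=np.array([c,s,0]);z=np.array([0,0,-1.]);x=np.cross(y,z)
    return R.from_matrix(np.c_[x,y,z]).as_rotvec()
def st(*k):
    s=readout.read_state(); return s
def show(tag=""):
    s=readout.read_state(); print(tag,round(s["time"],2),"p",np.round(s["position"],4),"F",np.round(s["contact_force"],2),"T",np.round(s["ft_torque"],3),"w",round(s["width"],4),"g",round(s["grip_force"],1),"q6",round(s["q"][5],3)); return s
E
python3 - <<'E'
from h import *
for nm,t,s,z in(("bit",(204.4,236),(248.4,284.2),.08),("nut",(338.9,243.1),(341.6,221.6),.136)):
    print(nm,unproj("top",t,z),unproj("scene",s,z),tri(t,s))
print("others",unproj("top",[(213,203),(172,223),(226.5,242),(249,246)],.075))
im=cv2.imread("pics/top0.png").astype(int)
# nut hex phase
vv,uu=np.mgrid[225:262,320:358]; px=im[225:262,320:358].reshape(-1,3)
xy=unproj("top",np.c_[uu.ravel(),vv.ravel()],.136)
c=unproj("top",(338.9,243.1),.136)[0]
for it in range(3):
  d=xy-c; r=np.hypot(*d.T); m=(px.min(1)>130)&(r<.022)
  c2=(c+ (xy[m].mean(0)-c))
  z=(r[m]**6*np.exp(6j*np.arctan2(d[m,1],d[m,0]))).sum()
  print("nut c",c2,m.sum(),"vertex ang deg",np.degrees(np.angle(z)/6),abs(z)/(r[m]**6).sum()); c=c2
b=c
for yaw in np.radians(np.arange(-180,181,15)):
  out=[]
  for p in((.485,.125,.08),(.47,-.155,.2)):
    q=solver.solve_ik(list(p),list(down(yaw))); out.append(None if q is None else round(q[5],2))
  print(round(np.degrees(yaw)),out,end=" ; ")
E
```

```text
bit [[0.58717184 0.15442988]] [[0.58591856 0.15420376]] [0.58679582 0.15413757 0.07978752]
nut [[ 0.5671473  -0.12533204]] [[ 0.56807768 -0.12956438]] [ 0.56626427 -0.12576123  0.1378169 ]
others [[0.65825176 0.13980987]
 [0.61513706 0.22547937]
 [0.57538845 0.10874298]
 [0.56722086 0.06123639]]
nut c [ 0.56659645 -0.12547084] 140 vertex ang deg -0.3138545581207166 0.36067638476221353
nut c [ 0.56659645 -0.12547084] 140 vertex ang deg -0.2866829234317286 0.34712141653761897
nut c [ 0.56659645 -0.12547084] 140 vertex ang deg -0.2866829234317286 0.34712141653761897
-180 [np.float64(-2.89), np.float64(2.82)] ; -165 [None, np.float64(2.56)] ; -150 [np.float64(2.87), np.float64(2.3)] ; -135 [np.float64(2.61), np.float64(2.03)] ; -120 [np.float64(2.34), np.float64(1.77)] ; -105 [np.float64(2.08), np.float64(1.51)] ; -90 [np.float64(1.82), np.float64(1.25)] ; -75 [np.float64(1.56), np.float64(0.99)] ; -60 [np.float64(1.3), np.float64(0.73)] ; -45 [np.float64(1.03), np.float64(0.46)] ; -30 [np.float64(0.77), np.float64(0.2)] ; -15 [np.float64(0.51), np.float64(-0.06)] ; 0 [np.float64(0.25), np.float64(-0.32)] ; 15 [np.float64(-0.01), np.float64(-0.58)] ; 30 [np.float64(-0.27), np.float64(-0.85)] ; 45 [np.float64(-0.54), np.float64(-1.11)] ; 60 [np.float64(-0.8), np.float64(-1.37)] ; 75 [np.float64(-1.06), np.float64(-1.63)] ; 90 [np.float64(-1.32), np.float64(-1.89)] ; 105 [np.float64(-1.58), np.float64(-2.15)] ; 120 [np.float64(-1.85), np.float64(-2.42)] ; 135 [np.float64(-2.11), np.float64(-2.68)] ; 150 [np.float64(-2.37), np.float64(-2.94)] ; 165 [np.float64(-2.63), None] ; 180 [np.float64(-2.89), np.float64(2.82)] ;
```

```bash
python3 - <<'E'
from h import *
o=down(np.radians(-58)); b=[.5868,.1543]
manip.move_pose(b+[.20],o); show("above")
manip.servo_line(b+[.055],rate=.12); show("at")
manip.grab(25); show("grab")
manip.servo_line(b+[.13],rate=.1); show("lift")
manip.move_pose([.5667,-.1256,.215],o); manip.pause(.2); show("over")
a=viewer.grab_frame("top");s=viewer.grab_frame("scene")
cv2.imwrite("pics/top1.png",a);cv2.imwrite("pics/scene1.png",s)
f=lambda im,x,y,w,h,W,H: cv2.resize(im[y:y+h,x:x+w],(W,H),interpolation=cv2.INTER_CUBIC)
cv2.imwrite("pics/crop1.png",np.hstack([f(a,299,203,80,80,400,400),f(s,302,165,80,80,400,400)]))
E
```

```text
above 3.01 p [0.587  0.1535 0.2   ] F [-0.43 -0.21  0.43] T [-0.035  0.039  0.039] w 0.0918 g 0.0 q6 1.267
at 4.37 p [0.5874 0.1545 0.0558] F [0.06 0.44 0.54] T [-0.033  0.021 -0.017] w 0.092 g 0.0 q6 1.267
grab 5.72 p [0.5868 0.1543 0.055 ] F [ 0.16 -0.4   0.07] T [-0.019 -0.054  0.016] w 0.0004 g 0.0 q6 1.267
lift 6.62 p [0.5863 0.1542 0.1294] F [-0.94 -0.78  0.04] T [-0.019  0.011  0.071] w 0.0 g 0.0 q6 1.267
over 7.94 p [ 0.5668 -0.1244  0.2145] F [-0.39 -0.22 -0.21] T [-0.031 -0.008 -0.046] w 0.0004 g 0.0 q6 0.792
```

View pics/crop1.png

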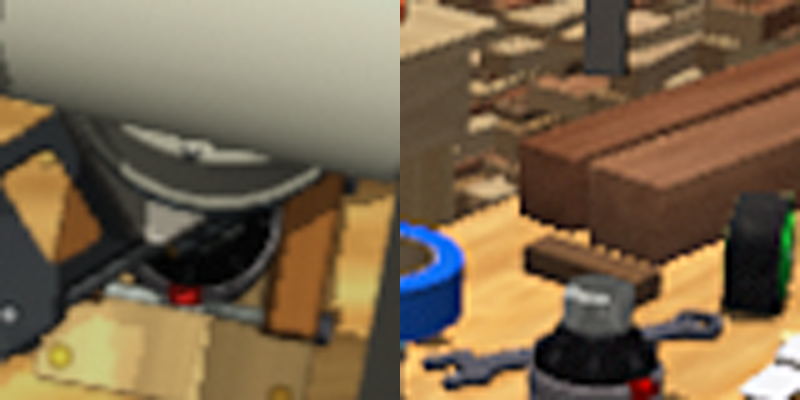

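The closed gripper is over the nut but holds nothing (width 0). The fingertip shows at about scene (343,179), so I need to see where the bit is now.

```bash
python3 - <<'E'
from h import *
def proj(n,p):
    c=np.linalg.inv(M[n]["extrinsics"])@np.r_[p,1]; u=np.array(M[n]["K"])@c[:3]; return u[:2]/u[2]
print("tip proj",proj("scene",[.5667,-.1256,.207]), "bit top",proj("scene",[.5868,.1543,.08]),proj("top",[.5868,.1543,.08]))
a=cv2.imread("pics/top1.png");s=cv2.imread("pics/scene1.png");s0=cv2.imread("pics/scene0.png")
f=lambda im,x,y,w,h,W,H: cv2.resize(im[y:y+h,x:x+w],(W,H),interpolation=cv2.INTER_CUBIC)
cv2.imwrite("pics/crop2.png",np.vstack([np.hstack([f(s,190,250,130,98,400,300),f(a,160,180,130,98,400,300)]),f(s,100,100,400,150,800,300)]))
E
```

```text
tip proj [342.12978606 194.03121347] bit top [248.0734066  284.07176981] [204.45582586 236.17683871]
```

View pics/crop2.png

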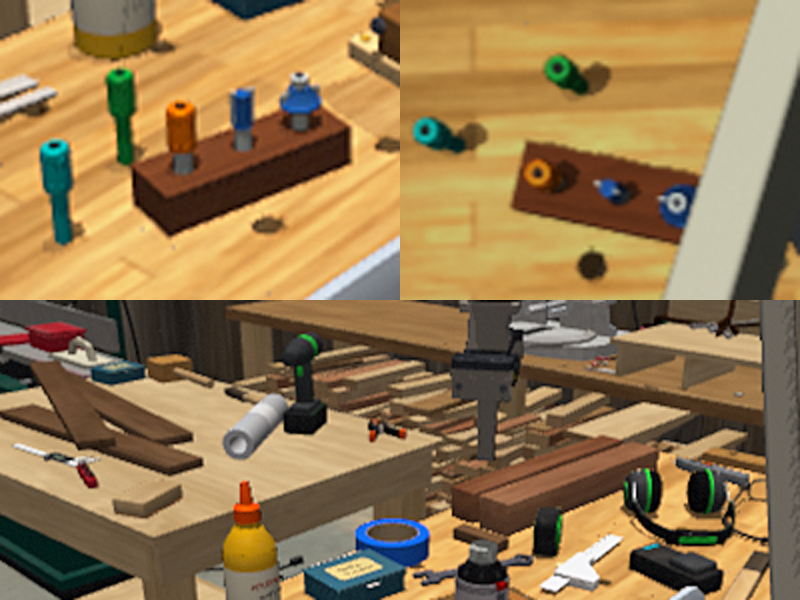

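The bit stands untouched in its hole. The closed fingertip is at scene (342.5,180), where the model predicts row 194, so the fingers are really about 30 mm higher than the TCP reading says and closed above the sleeve. I'll hover over the bit and triangulate the tip in both views.

```bash
python3 - <<'E'
from h import *
o=down(np.radians(-58))
manip.move_pose([.5868,.1543,.12],o); manip.pause(.2); show("hover")
a=viewer.grab_frame("top");s=viewer.grab_frame("scene")
cv2.imwrite("pics/top2.png",a);cv2.imwrite("pics/scene2.png",s)
f=lambda im,x,y,w,h,W,H: cv2.resize(im[y:y+h,x:x+w],(W,H),interpolation=cv2.INTER_CUBIC)
cv2.imwrite("pics/crop3.png",np.hstack([f(a,160,190,80,120,400,600),f(s,208,200,80,120,400,600)]))
E
```

```text
hover 9.38 p [0.5873 0.1532 0.1205] F [-0.7  -0.39  0.39] T [-0.052  0.005 -0.03 ] w 0.0 g 0.0 q6 1.267
```

View pics/crop3.png

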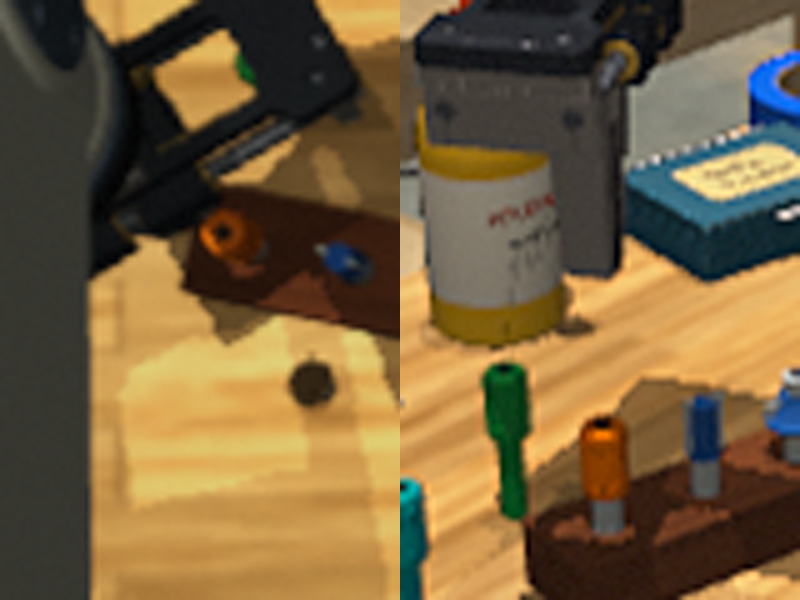

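The tip is at scene (247.6,255). In the top view the fingers lie up-left of the sleeve rather than over it. I'll overlay the gripper predicted from the pose reading on both pictures to get the offset.

```bash
cat >> h.py <<'E'
def proj(n,p):
    c=np.linalg.inv(M[n]["extrinsics"])@np.r_[p,1]; u=np.array(M[n]["K"])@c[:3]; return u[:2]/u[2]
E
python3 - <<'E'
from h import *
Rm=R.from_rotvec(down(np.radians(-58))).as_matrix(); T=np.array([.5868,.1543,.12])
w=lambda x,y,z: T+Rm@np.array([x,y,z])
L=[[(0,0,.008),(0,0,-.15)]]
def rect(hx,hy,z): c=[(hx,hy,z),(-hx,hy,z),(-hx,-hy,z),(hx,-hy,z)]; return [[c[i],c[(i+1)%4]] for i in range(4)]
L+=rect(.0375,.0945,-.08)+rect(.01,.018,.008)
out=[]
for n,x,y in(("top",140,170),("scene",195,160)):
    f=4; im=cv2.resize(cv2.imread(f"pics/{n}2.png")[y:y+150,x:x+100],(400,600),interpolation=cv2.INTER_CUBIC)
    for a,b in L:
        P=[tuple(int(v) for v in ((proj(n,w(*p))-(x,y)+.5)*f)) for p in(a,b)]
        cv2.line(im,*P,(255,0,255),1)
    out.append(im)
cv2.imwrite("pics/crop4.png",np.hstack(out))
for uv,T0 in(((247.6,255),(.5868,.1543,.112)),((342.5,180),(.5667,-.1256,.207))):
    print([ (z, np.round(np.r_[unproj("scene",uv,T0[2]+z)[0]-T0[:2]],3), np.round(proj("top",np.r_[unproj("scene",uv,T0[2]+z)[0],T0[2]+z]),1)) for z in(0,.01,.02,.03,.04)], proj("scene",T0))
E
```

```text
[(0, array([ 0.051, -0.046]), array([223.8, 209.4])), (0.01, array([ 0.036, -0.033]), array([216.1, 215.9])), (0.02, array([ 0.021, -0.02 ]), array([208.3, 222.5])), (0.03, array([ 0.005, -0.008]), array([200.2, 229.3])), (0.04, array([-0.01 ,  0.005]), array([192. , 236.3]))] [247.30245728 270.33515046]
[(0, array([ 0.064, -0.084]), array([386.3, 203.8])), (0.01, array([ 0.045, -0.059]), array([373.1, 213.1])), (0.02, array([ 0.027, -0.034]), array([359.5, 222.5])), (0.03, array([ 0.008, -0.009]), array([345.6, 232.3])), (0.04, array([-0.011,  0.015]), array([331.2, 242.2]))] [342.12978606 194.03121347]
```

View pics/crop4.png

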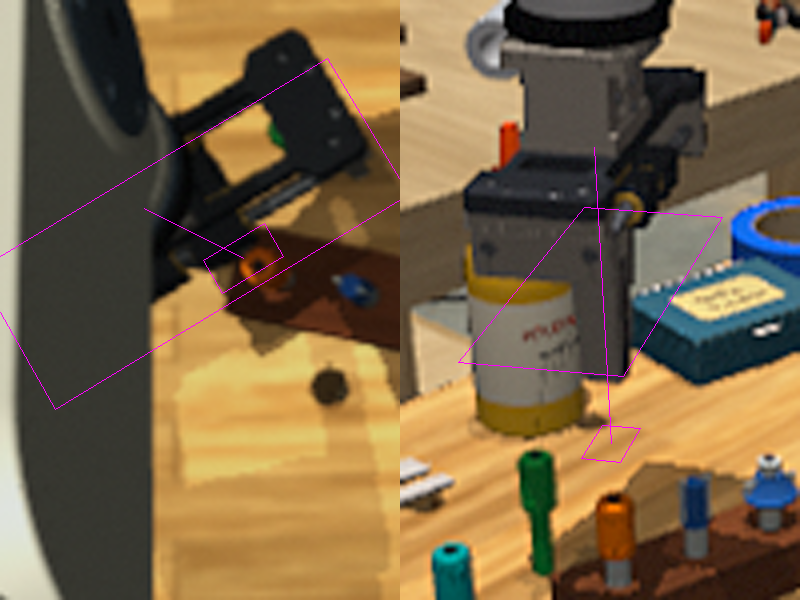

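```bash
python3 - <<'E'
from h import *
s=readout.read_state()
print(np.round(s["tcp_rot"],4), np.round(down(np.radians(-58)),4), np.round(s["q"],4), s["time"])
print("tool z",R.from_rotvec(s["tcp_rot"]).as_matrix()[:,2].round(4))
print("base",[proj("scene",[0,0,z]).round() for z in(0,.1,.3)],"sceneCam",M["scene"]["extrinsics"][:3,3])
for p in([.5868,.1543,.12],[.5868,.1543,.2],[.5667,-.1256,.2],[.217,-.586,.185]):
    print(p,np.round(solver.solve_ik(p,list(down(np.radians(-58)))),3))
# finger motion masks: closed now (scene2/top2) vs open
manip.open_gripper(); manip.pause(.1); show("open")
a=viewer.grab_frame("top");c=viewer.grab_frame("scene"); cv2.imwrite("pics/top3.png",a);cv2.imwrite("pics/scene3.png",c)
Rm=R.from_rotvec(down(np.radians(-58))).as_matrix(); T=np.array([.5868,.1543,.12])
out=[]
for n,im,x,y in(("top",a,140,170),("scene",c,195,160)):
    im=cv2.resize(im[y:y+150,x:x+100],(400,600),interpolation=cv2.INTER_CUBIC)
    for sy in(-1,1):
        r=[(.01,.046),(-.01,.046),(-.01,.064),(.01,.064)]
        P=np.array([(proj(n,T+Rm@np.array([u,sy*v,.008]))-(x,y)+.5)*4 for u,v in r]).astype(int)
        cv2.polylines(im,[P],True,(255,0,255),1); print(n,sy,P.mean(0))
    out.append(im)
cv2.imwrite("pics/crop5.png",np.hstack(out))
E
```

```text
[3.0204e+00 8.6400e-01 1.0000e-03] [3.0199 0.8659 0.    ] [ 2.5320e-01  3.9170e-01  1.7325e+00 -1.0000e-04  1.0167e+00  1.2668e+00] 9.4833
tool z [ 6.e-04  1.e-04 -1.e+00]
base [array([563., 412.]), array([579., 364.]), array([616., 247.])] sceneCam [-0.06121589  0.70321687  0.57346152]
[0.5868, 0.1543, 0.12] [ 0.255  0.392  1.733 -0.     1.017  1.267]
[0.5868, 0.1543, 0.2] [ 0.255  0.311  1.658 -0.     1.172  1.267]
[0.5667, -0.1256, 0.2] [-0.221  0.27   1.715 -0.     1.157  0.792]
[0.217, -0.586, 0.185] [-1.219  0.353  1.634 -0.     1.155 -0.206]
open 10.96 p [0.5868 0.1543 0.12  ] F [-0.33  0.17  0.23] T [-0.024  0.029  0.008] w 0.0915 g 0.0 q6 1.267
top -1 [149.25 314.75]
top 1 [336.5 201.5]
scene -1 [178.25 497.5 ]
scene 1 [240. 394.]
```

View pics/crop5.png

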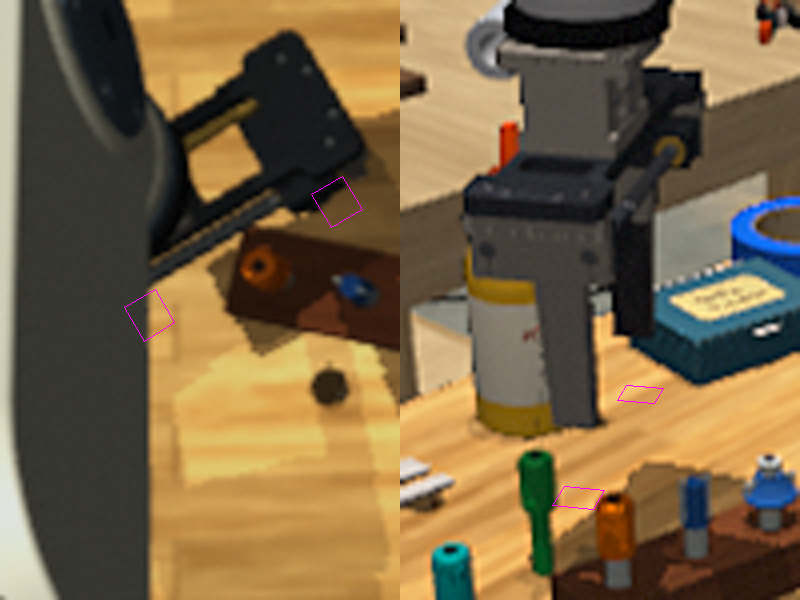

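The open-finger ends are at scene ≈(238.3,265.1) near and ≈(252.9,242.8) far. Both are about 20 px above prediction with little sideways shift, and the top view agrees with a rise straight up. I'll fit the offset numerically.

```bash
python3 - <<'E'
from h import *
from scipy.optimize import least_squares
Rm=R.from_rotvec(down(np.radians(-58))).as_matrix(); T=np.array([.5868,.1543,.12])
obs=[((0,-.064,.008),"scene",(238.25,265.1)),((0,.046,.008),"scene",(252.9,242.75)),((0,-.018,.008),"scene",(246,253.5))]
f=lambda t: np.concatenate([proj(n,T+t+Rm@np.array(p))-uv for p,n,uv in obs])
r=least_squares(f,np.zeros(3)); J=r.jac; print("free",r.x.round(4),r.fun.round(1),np.sqrt(np.diag(np.linalg.inv(J.T@J))).round(4))
g=least_squares(lambda z:f(np.array([0,0,z[0]])),[0.]); print("z only",g.x,g.fun.round(1))
for z in(.03,.04,.05):
  print(z,[((proj("top",T+[0,0,z]+Rm@np.array([a,b,.008]))-(140,170)+.5)*4).round() for a,b in((0.01,.046),(-.01,.046),(-.01,.064))])
E
```

```text
free [ 0.0677 -0.061  -0.0015] [ 0.5 -0.6  0.3 -0.6 -0.8  1.1] [0.0379 0.0319 0.0248]
z only [0.04415803] [-1.9  0.7 -0.4 -1.8 -2.4  1.3]
0.03 [array([298., 184.]), array([318., 218.]), array([349., 199.])]
0.04 [array([293., 181.]), array([313., 215.]), array([345., 196.])]
0.05 [array([288., 177.]), array([308., 212.]), array([341., 193.])]
```

The fit points to about +44 mm in z. I'll descend in force-checked steps and close gently. A width near 20 mm confirms the sleeve is held.

```bash
python3 - <<'E'
from h import *
b=[.5868,.1543]
manip.servo_line(b+[.045],rate=.12)
for z in(.03,.02,.012):
    manip.servo_line(b+[z],rate=.08); s=show(f"z{z}")
    if s["contact_force"][2]>6: break
a=viewer.grab_frame("top");c=viewer.grab_frame("scene"); cv2.imwrite("pics/top4.png",a);cv2.imwrite("pics/scene4.png",c)
manip.grab(10); s=show("grab")
a=viewer.grab_frame("top");c=viewer.grab_frame("scene"); cv2.imwrite("pics/top5.png",a);cv2.imwrite("pics/scene5.png",c)
f=lambda im,x,y:cv2.resize(im[y:y+75,x:x+100],(400,300),interpolation=cv2.INTER_CUBIC)
cv2.imwrite("pics/crop6.png",np.vstack([np.hstack([f(cv2.imread(f"pics/top{k}.png"),150,195),f(cv2.imread(f"pics/scene{k}.png"),198,245)]) for k in(4,5)]))
E
```

```text
z0.03 12.17 p [0.5863 0.1542 0.0295] F [-0.05 -0.82  1.15] T [0.005 0.018 0.002] w 0.0916 g 0.0 q6 1.267
z0.02 12.44 p [0.5863 0.1542 0.0194] F [-0.7  -0.6   0.15] T [ 0.015  0.029 -0.057] w 0.0915 g 0.0 q6 1.267
z0.012 12.69 p [0.5863 0.1542 0.0114] F [-0.1  -0.08 -0.09] T [-0.031 -0.003  0.007] w 0.0919 g 0.0 q6 1.267
grab 13.88 p [0.5868 0.1543 0.012 ] F [ 0.33 -0.34 -0.12] T [-0.024 -0.014 -0.03 ] w 0.0196 g 10.0 q6 1.267
```

View pics/crop6.png

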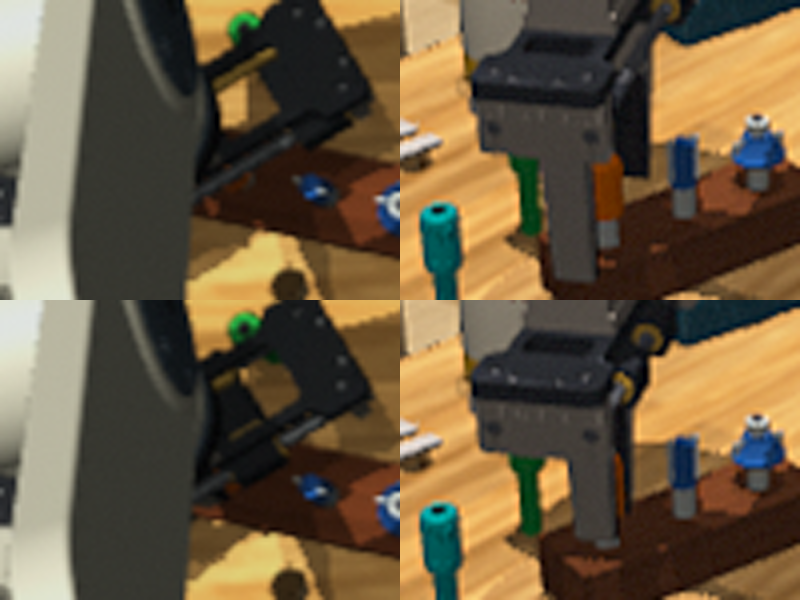

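Width is 19.6 mm, so the sleeve is held. The near finger's bottom edge is at scene (246.3,304.8), and the sleeve peeks out slightly to its right, so there is some offset across the pads. I'll solve for it, then lift and carry.

```bash
python3 - <<'E'
from h import *
from scipy.optimize import fsolve
Rm=R.from_rotvec(down(np.radians(-58))).as_matrix()
B=np.array([.5868,.1543,.0])
print("tool x",Rm[:,0].round(3))
print("e,tipz",fsolve(lambda v: proj("scene",B+Rm@np.array([v[0],-.0278,0])+[0,0,v[1]])-(246.25,304.75),[0,.04]))
manip.grab(25); show("grab25")
manip.servo_line([.5868,.1543,.06],rate=.08); show("lift1")
manip.servo_line([.5868,.1543,.13],rate=.15); s=show("lift"); 
manip.move_pose([.5667,-.1256,.165],down(np.radians(-58))); manip.pause(.15); show("over")
a=viewer.grab_frame("top");c=viewer.grab_frame("scene"); cv2.imwrite("pics/top6.png",a);cv2.imwrite("pics/scene6.png",c)
# orange & nut pixel analysis
for n,im in(("top",a),("scene",c)):
    h=cv2.cvtColor(im,cv2.COLOR_BGR2HSV); m=((h[...,0]>5)&(h[...,0]<16)&(h[...,1]>200)&(h[...,2]>90)).astype(np.uint8)
    k,l,st_,ce=cv2.connectedComponentsWithStats(m)
    print(n,[(st_[i].tolist(),ce[i].round(1).tolist()) for i in range(1,k) if st_[i,4]>8])
print("nut top",proj("scene",[.5667,-.1256,.136]),"sleeve bottom if dz=.04",proj("scene",[.5667,-.1256,.165+.036]))
f=lambda im,x,y:cv2.resize(im[y:y+120,x:x+80],(400,600),interpolation=cv2.INTER_CUBIC)
cv2.imwrite("pics/crop7.png",np.hstack([f(a,299,183),f(c,302,145)]))
E
```

```text
tool x [ 0.848  0.53  -0.   ]
e,tipz [-0.00265379  0.04805141]
grab25 14.19 p [0.5868 0.1543 0.012 ] F [ 0.39 -0.01 -0.4 ] T [-0.026 -0.021 -0.037] w 0.0194 g 25.0 q6 1.267
lift1 14.94 p [0.5866 0.1543 0.06  ] F [-0.47  0.91 -0.51] T [ 0.008 -0.055 -0.069] w 0.0195 g 25.0 q6 1.267
lift 15.56 p [0.5863 0.1542 0.1292] F [ 0.71 -0.58 -1.01] T [ 0.022 -0.046  0.016] w 0.0196 g 25.0 q6 1.267
over 16.8 p [ 0.5669 -0.1242  0.1647] F [ 0.22  0.28 -1.9 ] T [ 0.026  0.005 -0.029] w 0.0196 g 25.0 q6 0.792
top [([252, 109, 17, 17, 213], [259.8, 117.1])]
scene [([53, 117, 9, 12, 66], [56.5, 123.5]), ([285, 165, 3, 4, 12], [286.0, 166.5]), ([217, 191, 13, 21, 169], [222.7, 203.7])]
nut top [341.03360403 222.2265943 ] sleeve bottom if dz=.04 [342.03480076 196.47437217]
```

View pics/crop7.png

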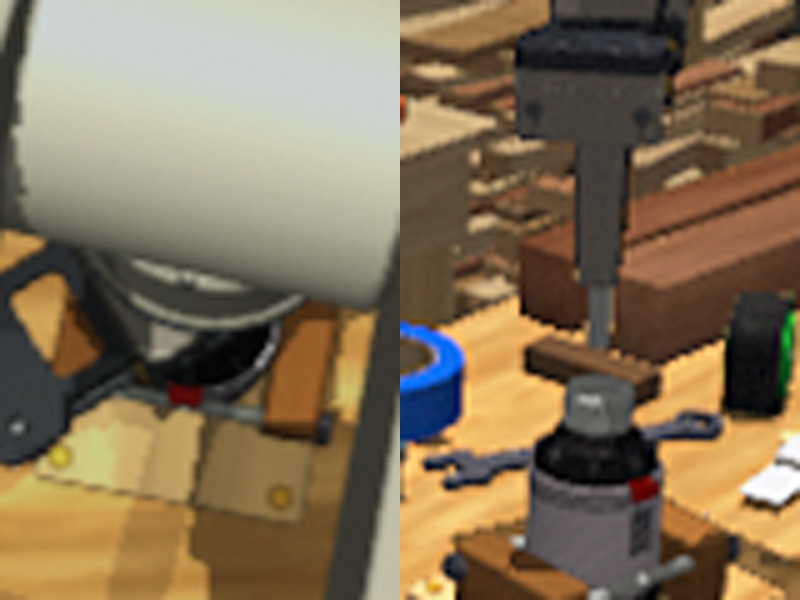

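The carried shank ends at scene (341.4,214.4), directly over the nut's mouth at (341.6,221.6), so the line-up is good. From here I go by force, lowering in small steps.

```bash
cat >> h.py <<'E'
def F(n=5):
    a=[]
    for _ in range(n):
        s=readout.read_state(); a.append(np.r_[s["contact_force"],s["ft_torque"]]); manip.pause(.01)
    return np.mean(a,0)
E
python3 - <<'E'
from h import *
c=[.5667,-.1256]
manip.servo_line(c+[.139],rate=.12); f0=F(8); print("free",f0.round(2))
z=.139
while z>.118:
    z-=.0015; manip.servo_line(c+[z],rate=.04); f=F(3)-f0
    print(round(z,4),f.round(2))
    if np.linalg.norm(f[:3])>10: break
show()
E
```

```text
free [ 0.48 -0.1  -0.27 -0.   -0.02 -0.  ]
0.1375 [-0.35 -0.28 -0.53  0.   -0.01  0.02]
0.136 [-0.54 -0.   -0.7  -0.    0.    0.02]
0.1345 [-0.25  0.42 -0.2  -0.03 -0.    0.01]
0.133 [ 0.21  0.34 -0.3  -0.04  0.02 -0.04]
0.1315 [-0.71 -0.45 -1.36 -0.23  0.   -0.02]
0.13 [-0.58 -1.59 -1.45 -0.36 -0.   -0.  ]
0.1285 [-0.37 -2.   -0.59 -0.47  0.05  0.01]
0.127 [-0.42 -2.19 -1.06 -0.51  0.06 -0.01]
0.1255 [-0.57 -2.   -0.35 -0.55  0.05 -0.  ]
0.124 [-1.49 -2.83 -0.81 -0.59  0.04 -0.04]
0.1225 [-0.77 -2.79 -0.42 -0.63  0.03 -0.01]
0.121 [-0.31 -3.   -0.2  -0.65  0.01  0.  ]
0.1195 [-0.65 -2.65 -0.11 -0.66  0.06 -0.01]
0.118 [-0.98 -2.86 -0.42 -0.69  0.01 -0.  ]
 21.18 p [ 0.5667 -0.1256  0.1179] F [ 0.2  -3.37 -0.06] T [-0.682 -0.035 -0.   ] w 0.0195 g 25.0 q6 0.792
```

```bash
python3 - <<'E'
from h import *
y=-.1256
f=F(4)
for i in range(4):
    y-=.0005; manip.servo_line([.5667,y,.118],rate=.02); g=F(4); print(round(y,4),g.round(2))
    if abs(g[3])<.15: break
show()
E
```

```text
-0.1261 [-0.06 -1.03 -0.99 -0.24 -0.01 -0.01]
-0.1266 [ 0.2   1.87 -1.27  0.36  0.06 -0.01]
-0.1271 [-0.28  4.4  -0.39  0.99  0.09 -0.01]
-0.1276 [-0.13  6.37 -0.54  1.31  0.08  0.04]
 22.35 p [ 0.5665 -0.1269  0.1179] F [-0.41  6.43 -0.34] T [1.291 0.071 0.007] w 0.0191 g 25.0 q6 0.788
```

Side force vanishes at y = -0.1263. Centre there and feel for the bottom.

```bash
python3 - <<'E'
from h import *
c=[.5667,-.1263]; z=.118
manip.servo_line(c+[z],rate=.02); f0=F(6); print(f0.round(2))
while z>.098:
    z-=.0010 if z>.1125 else .0004
    manip.servo_line(c+[z],rate=.03); f=F(3); print(round(z,4),f[:4].round(2),end=" | ")
    if f[2]>9:
        f=F(6); print("confirm",f.round(2))
        if f[2]>9: break
show()
E
```

```text
[-0.68  2.78 -1.95  0.59  0.1   0.01]
0.117 [-1.34  2.42  0.75  0.53] | 0.116 [-1.44  2.96  1.52  0.52] | 0.115 [-1.75  2.78  1.61  0.49] | 0.114 [-1.42  1.97  0.38  0.46] | 0.113 [-1.17  2.64  0.57  0.45] | 0.112 [-1.19  2.43  0.75  0.44] | 0.1116 [-1.27  2.87  1.74  0.47] | 0.1112 [-1.08  1.95  2.15  0.48] | 0.1108 [-1.53  2.25  2.53  0.48] | 0.1104 [-1.28  2.27  2.1   0.51] | 0.11 [-1.22  2.23  1.8   0.5 ] | 0.1096 [-0.97  2.49  2.41  0.52] | 0.1092 [-1.11  2.41  2.24  0.52] | 0.1088 [-1.48  2.41  1.57  0.5 ] | 0.1084 [-1.11  2.46  2.14  0.53] | 0.108 [-1.4   2.65  1.95  0.52] | 0.1076 [-2.19  2.75  2.93  0.56] | 0.1072 [-2.05  2.38  5.74  0.6 ] | 0.1068 [-3.2   3.27  7.72  0.63] | 0.1064 [-4.24  3.54 10.08  0.71] | confirm [-3.9   3.68 10.38  0.7   0.76 -0.02]
 28.2 p [ 0.567  -0.1263  0.1072] F [-4.15  3.96  9.92] T [ 0.721  0.73  -0.021] w 0.0197 g 25.0 q6 0.79
```

Contact came at z ≈ 0.1077, about as expected. Draw up 3 mm, release, then turn the open hand to the nut's flats and lower it.

```bash
python3 - <<'E'
from h import *
c=[.5666,-.1261]
manip.servo_line(c+[.1110],rate=.02); print(F(4).round(2)); show("up")
manip.open_gripper(); show("open")
c=[.5668,-.1259]; o=down(np.radians(-30))
manip.move_pose(c+[.111],o); f0=F(4); print(f0.round(2))
for z in(.098,.092,.0865):
    manip.servo_line(c+[z],rate=.06); f=F(3); print(z,f.round(2))
    if np.linalg.norm(f[:3])>6: break
im=viewer.grab_frame("scene"); cv2.imwrite("pics/scene7.png",im)
h=cv2.cvtColor(im,cv2.COLOR_BGR2HSV)[150:230,310:375]; m=(h[...,0]>3)&(h[...,0]<18)&(h[...,1]>180)&(h[...,2]>70)
v,u=np.nonzero(m); print("orange",m.sum(),(u.min()+310,u.max()+310,v.min()+150,v.max()+150) if m.any() else "")
for z in(.147,.179): print(z,proj("scene",[.5667,-.1256,z]).round(1))
show()
E
```

```text
[-1.17  2.02  1.03  0.34  0.24 -0.  ]
up 28.62 p [ 0.5666 -0.1262  0.111 ] F [-1.46  2.4   0.84] T [ 0.321  0.274 -0.013] w 0.0196 g 25.0 q6 0.791
open 29.75 p [ 0.5666 -0.1261  0.111 ] F [ 0.01  0.66 -0.54] T [-0.015 -0.013 -0.023] w 0.092 g 0.0 q6 0.791
[ 0.15 -0.15  0.08 -0.03 -0.04 -0.01]
0.098 [ 0.28 -0.5   0.29 -0.04 -0.04  0.01]
0.092 [-0.26  0.18  0.33 -0.01 -0.04  0.02]
0.0865 [ 0.12  0.24  0.12 -0.04 -0.04 -0.01]
orange 98 (np.int64(338), np.int64(345), np.int64(205), np.int64(219))
0.147 [341.2 218. ]
0.179 [341.7 205.3]
 31.32 p [ 0.5667 -0.1259  0.0864] F [ 0.23 -0.31  0.75] T [-0.06  -0.05   0.033] w 0.0917 g 0.0 q6 0.302
```

The sleeve stands at image rows 205–219, matching the rows predicted for a 3 mm draw-up. Grip the nut.

```bash
python3 - <<'E'
from h import *
manip.grab(15); s=show("g15"); print(F(4).round(2))
yc=np.array([np.cos(np.radians(-30)),np.sin(np.radians(-30))])
c=np.array([.5668,-.1259]); 
c=c+yc*np.clip((F(4)[:2]@yc)/6000,-.001,.001)
manip.servo_line([*c,.0865],rate=.02)
manip.grab(60); s=show("g60"); print(F(4).round(2),c)
E
```

```text
g15 32.25 p [ 0.5663 -0.1257  0.0865] F [-2.32 -0.    2.49] T [0.162 0.397 0.002] w 0.0321 g 15.0 q6 0.302
[-3.15  1.    2.44  0.13  0.42  0.01]
g60 32.78 p [ 0.5663 -0.1257  0.0865] F [-2.61  0.42  1.69] T [-0.016  0.355 -0.024] w 0.0312 g 60.0 q6 0.303
[-2.33 -0.06  2.03 -0.07  0.36  0.  ] [ 0.5663844  -0.12566005]
```

Width is 32 mm, so the hand is square on the flats. Turn clockwise, watching the moment.

```bash
cat > turn.py <<'E'
from h import *
def step(yaw,c,z=.0865):
    manip.move_pose([*c,z],down(yaw))
    f=F(4); yc=np.array([np.cos(yaw),np.sin(yaw)])
    return f,c+yc*np.clip(f[:2]@yc/6000*.5,-.0005,.0005)
E
python3 - <<'E'
from turn import *
c=np.array([.5664,-.1257]); yaw=np.radians(-30); y0=yaw
for i in range(20):
    yaw-=.07; f,c=step(yaw,c); s=readout.read_state(); print(round(y0-yaw,3),f.round(2),round(s["width"],4),round(s["time"],1))
    if abs(f[5])>.13 or np.linalg.norm(f[:3])>25: break
print(yaw,c,R.from_rotvec(s["tcp_rot"]).as_matrix()[:,1].round(3))
E
```

```text
0.07 [-2.5  -0.67  2.03 -0.08  0.36 -0.02] 0.0316 33.1
0.14 [-2.16 -1.13  0.79 -0.26  0.26 -0.03] 0.0317 33.4
0.21 [-1.03 -1.67  0.45 -0.39  0.13 -0.05] 0.0317 33.7
0.28 [-0.85 -2.53  0.41 -0.49  0.09 -0.02] 0.0316 34.0
0.35 [-0.84 -2.6   0.61 -0.52  0.06 -0.01] 0.0313 34.2
0.42 [-0.43 -2.17  0.69 -0.47  0.12 -0.01] 0.0314 34.5
0.49 [-1.38 -2.15  0.85 -0.39  0.16 -0.01] 0.0317 34.8
0.56 [-1.15 -1.15  1.64 -0.28  0.21 -0.02] 0.0316 35.1
0.63 [-1.74 -0.75  1.91 -0.16  0.24 -0.02] 0.0316 35.4
0.7 [-1.25 -0.85  2.3  -0.17  0.29 -0.05] 0.0316 35.6
0.77 [-1.99 -0.18  2.24 -0.1   0.35 -0.04] 0.0314 35.9
0.84 [-1.39 -0.79  2.27 -0.1   0.35 -0.02] 0.0317 36.2
0.91 [-1.76 -0.68  2.53 -0.07  0.4  -0.01] 0.0312 36.5
0.98 [-2.63  0.13  1.99 -0.02  0.42 -0.01] 0.0312 36.8
1.05 [-2.19  0.22  1.92 -0.04  0.47  0.  ] 0.0314 37.1
1.12 [-2.37 -0.16  2.5  -0.11  0.48  0.  ] 0.0314 37.4
1.19 [-2.63 -1.02  2.61 -0.1   0.49 -0.03] 0.0314 37.6
1.26 [-2.54 -0.01  2.35  0.    0.53  0.04] 0.0314 37.9
1.33 [-2.42  0.22  2.49  0.06  0.55  0.17] 0.0315 38.2
-1.8535987755982999 [ 0.56650221 -0.1262239 ] [-0.276 -0.961 -0.   ]
```

Bearing is felt at about 1.27–1.30 rad. Continue in slow 0.05 rad steps.

```bash
python3 - <<'E'
from turn import *
c=np.array([.5665,-.1262]); y0=np.radians(-30); a=1.33
while a<1.92:
    a+=.05; f,c=step(y0-a,c); s=readout.read_state(); print(round(a,3),f.round(2),round(s["width"],4),round(s["time"],1),round(s["q"][5],3))
    if f[5]>.85 or np.linalg.norm(f[:3])>30: break
print(c)
E
```

```text
1.38 [-3.04 -0.    2.51  0.12  0.55  0.27] 0.0317 38.5 1.679
1.43 [-2.8   1.    2.8   0.29  0.53  0.31] 0.0312 38.8 1.729
1.48 [-2.59  1.71  2.85  0.35  0.54  0.33] 0.0311 39.0 1.779
1.53 [-3.08  1.69  3.2   0.36  0.58  0.32] 0.0314 39.3 1.829
1.58 [-3.09  1.65  2.83  0.41  0.6   0.36] 0.0314 39.6 1.879
1.63 [-3.25  1.92  2.99  0.39  0.59  0.37] 0.0316 39.9 1.929
1.68 [-3.1   2.08  2.65  0.4   0.62  0.38] 0.0315 40.2 1.979
1.73 [-3.5   2.08  2.93  0.42  0.63  0.46] 0.0311 40.5 2.029
1.78 [-3.44  2.42  3.    0.52  0.65  0.43] 0.0314 40.8 2.079
1.83 [-3.52  2.31  2.66  0.54  0.62  0.45] 0.0315 41.0 2.129
1.88 [-3.24  2.9   2.92  0.6   0.61  0.48] 0.0318 41.3 2.179
1.93 [-3.48  3.11  2.87  0.73  0.57  0.51] 0.0312 41.6 2.229
[ 0.56628318 -0.126464  ]
```

Torque climbed smoothly and the width held steady, so the flats did not slip. The nut is about 0.6 rad past bearing. Release, retreat straight up, and check numerically.

```bash
python3 - <<'E'
from h import *
manip.open_gripper(); show("open")
s=readout.read_state(); manip.servo_line([.5663,-.1263,.20],rate=.15)
manip.move_pose([.40,-.38,.25],s["tcp_rot"]); manip.pause(.2); show("away")
a=viewer.grab_frame("top"); im=viewer.grab_frame("scene"); cv2.imwrite("pics/top8.png",a);cv2.imwrite("pics/scene8.png",im)
for n,g,(u0,u1,v0,v1) in(("scene",im,(310,375,150,235)),("top",a,(315,362,220,268))):
    h=cv2.cvtColor(g,cv2.COLOR_BGR2HSV)[v0:v1,u0:u1]; m=(h[...,0]>3)&(h[...,0]<18)&(h[...,1]>180)&(h[...,2]>70)
    v,u=np.nonzero(m); print(n,m.sum(),(u.min()+u0,u.max()+u0,v.min()+v0,v.max()+v0) if m.any() else "")
print([proj("scene",[.5667,-.1258,z]).round(1) for z in(.147,.179)],proj("top",[.5667,-.1258,.179]).round(1))
# nut phase: outer ring only, as the sleeve hides the middle
vv,uu=np.mgrid[225:262,320:358]; xy=unproj("top",np.c_[uu.ravel(),vv.ravel()],.136)
px=a[225:262,320:358].reshape(-1,3).astype(int); d=xy-[.5666,-.1255]; r=np.hypot(*d.T); m=(px.min(1)>110)&(px.max(1)-px.min(1)<50)&(r<.0215)&(r>.013)
z=(r[m]**6*np.exp(6j*np.arctan2(d[m,1],d[m,0]))).sum(); print("vertex",np.degrees(np.angle(z)/6),m.sum(),abs(z)/(r[m]**6).sum())
# bystanders unchanged?
for n,g in(("top",a),("scene",im)):
    o=cv2.imread(f"pics/{n}0.png"); B=(195,275,215,275) if n=="top" else (228,308,270,330)
    print(n,"block diff px",(cv2.absdiff(o,g)[B[2]:B[3],B[0]:B[1]].max(2)>40).sum())
E
```

```text
open 42.58 p [ 0.5663 -0.1264  0.0865] F [-0.34 -0.79 -0.44] T [ 0.179 -0.023 -0.027] w 0.0918 g 0.0 q6 2.231
away 44.87 p [ 0.4007 -0.3792  0.2497] F [-0.01 -0.54  0.29] T [ 0.083 -0.001 -0.016] w 0.092 g 0.0 q6 1.691
scene 126 (np.int64(337), np.int64(346), np.int64(204), np.int64(219))
top 540 (np.int64(315), np.int64(361), np.int64(227), np.int64(267))
[array([341.3, 217.9]), array([341.7, 205.3])] [339.6 240.7]
vertex 9.762838217552833 82 0.38448633860381914
top block diff px 100
scene block diff px 200
```

The nut's corners stand at 9.8°, against 9.1° expected, so it turned with the hand. The sleeve has kept its height. Handing in.

```bash
python3 -c "
from station import order
print(order.hand_in())"
```

```text
the job is handed in; nothing more can be done
None
```

The job is handed in (result not shown to me): the orange-sleeved bit sits about 3 mm off the bore bottom, the nut is about 0.6 rad past bearing, and the hand is clear at about 45 s; I moved neither the other bits nor the battery pack, though I didn't check the pack at the end.

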